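# Turn the specimen rack around for the next test run

### The arm

A 7-joint arm with a two-finger parallel gripper is mounted at the origin on the work surface. World frame = base frame: x ahead of the robot, y to its left, z up, the work surface at z = 0. Lengths are in m, angles in rad, forces in N, time in s.
With the tool pointing down it reaches from about 0.4 to 0.875 m from the base axis. Payload 6.5 kg.
Tool frame: the origin (TCP) lies at the very end of the fingers, on their centre line; the grasp point (between the pads) lies 19 mm behind it; z points along the fingers, y is the line along which they close (so a half turn about z gives the same grasp; the last joint's range is limited). The gripper opens to 88 mm and grips with 3 to 60 N. Pads are 18 mm wide; open, the fingers measure 123 mm over their backs; the gripper's body (75 mm by 187 mm) begins 45 mm behind the grasp point.
Start: joints at [-1.33, 0.536, -0.004, 1.538, 0.003, 1.067, -0.071], TCP at [0.196, 0.62, 0.239] pointing down, gripper open.
Joint ranges: [-2.7, 2.7], [-0.37, 2.16], [-1.27, 1.26], [0.24, 2.4], [-1.31, 4.45], [0.19, 1.91], [-2.76, 2.76]. Speed limits (rad/s): [2.39, 2.39, 3.14, 3.14, 3.14, 3.14, 3.14].

### API

Orientations are given as a unit quaternion [x, y, z, w].
In Python, from plant import manip gives the robot as it stands.
- The arm moves only by the shell command python3 -m inch 'ROWS'. ROWS is JSON, one flat list of numbers, 7 for each row, row after row: the opening, from 0 (shut) to 1 (fully open), then the shift along the world's x, y, z in units of 40 mm (1.0 is 40 mm), then the turn, a rotation vector about the world's x, y, z in units of 6 degrees (1.0 is 6 degrees). A call has 1 to 8 rows; each row shifts and turns the commanded pose from where the row before left it; what a row does not reach is not made up. A row lasts 1/10 s, in which the tool goes at most 50 mm and 8.59 degrees, less where a joint would pass 70% of its speed; a pose out of reach is approached as far as the arm can. A call is refused whole if a number of a shift passes 1 or a number of a turn 1, either way. A call with a gripper value outside its range is refused whole. The fingers move at their own pace and stop on an object; the grip force is fixed at half the most. Time passes only in rows, so rows that do not move let the fingers close. It gives the time, the measured TCP pose, the force, the opening and the grip force at its end, in the units of the state.
- manip.state(): the state, without advancing time (a new reading comes with each control period).
- manip.get_image(name): name is "side" or "top" or "wrist"; returns a dict with "frame" (420x560x3 uint8, blue, green, red), "depth" (420x560 float32, m along the optical axis (not along the pixel's ray), 0 where there is no reading), "camera_matrix" (3x3 intrinsics, pixels), "world_to_cam" (4x4, takes a point from world to camera coordinates); the wrist camera has in their place "mount" (4x4, takes a point from camera to tool coordinates, whose origin is the TCP and whose axes are the flange's). Camera axes: x right, y up, looking along -z (the intrinsics and any distortion apply to the point x, -y, -z); pixel columns grow to the right and rows downward; lengths in m; the calibration is good to about 2 mm. A picture is of the moment at which its call begins: read the wrist's pose just before it.
- manip.job_done(): hands the job in; it is judged then, once.
The state is a dict: "t": time; "q": joint angles; "joint_vel": joint speeds; "joint_torque": joint torques, N m; "position": TCP position; "tcp_rot": TCP orientation; "force": force on the tool from outside, world axes, zero at the start; "torque": the same for the moment, N m; "opening": finger opening in m; "grasp_force": force on a finger pad.
Only numpy, scipy, OpenCV 4.12 (cv2) and the standard library are available. Lean on these libraries where they do the work, as an engineer would, in place of code of your own. Each camera call takes 0.05 s, during which the arm holds its last target. There are 200 camera calls.

### The job

Turn the specimen rack around for the next test run: first empty the six-hole rack, putting the short used vials into the deep square bin and the flat-headed steel grip pins into the long shallow tray. Only when every used vial and pin is in its bin or tray, move all the tall fresh tubes from the four-hole carrier into the six-hole rack, one to a hole, cap up and fully down. Leave the bottle, the wrench and the spare specimen grip where they are.

Things in the scene. Friction and masses are not known exactly. Their poses are not given: they have to be found in the camera images.
- rack: white plastic block with six round holes, 120 (x) x 165 (y) x 45 mm high, fixed to the bench; origin at the centre of its underside, z up. Holes are blind, 24 mm across with a 2 mm chamfer at the mouth, 40 mm deep (floor 5 mm above the origin), at x = -33 and +33 mm, y = -55, 0 and +55 mm in its frame. At the start it holds the used vials and pins, in any of the holes.
- carrier: aluminium block with four round holes, 120 (x) x 110 (y) x 45 mm high, fixed to the bench; origin at the centre of its underside, z up. Holes as in the rack (24 mm wide, 40 mm deep, floor 5 mm up) at x = -33 and +33 mm, y = -27.5 and +27.5 mm. At the start it holds the fresh tubes.
- bin: deep square open bin of grey plastic, loose on the bench, 140 x 140 x 70 mm high, walls and floor 4 mm; origin at the centre of its underside, z up. For used vials.
- tray: long shallow open tray of steel sheet, loose on the bench, 130 (x) x 180 (y) x 35 mm high, walls and floor 4 mm; origin at the centre of its underside, z up. For grip pins.
- vial1: used vial (may be absent): short clear plastic vial 72 mm long, body 20 mm across and 50 mm long, white cap 28 mm across and 22 mm tall on top; origin at half length on its axis, z along the axis towards the cap. Seated in a hole its origin is 41 mm and its top 77 mm above the bench.
- vial2: used vial (may be absent): short clear plastic vial 72 mm long, body 20 mm across and 50 mm long, white cap 28 mm across and 22 mm tall on top; origin at half length on its axis, z along the axis towards the cap. Seated in a hole its origin is 41 mm and its top 77 mm above the bench.
- vial3: used vial (may be absent): short clear plastic vial 72 mm long, body 20 mm across and 50 mm long, white cap 28 mm across and 22 mm tall on top; origin at half length on its axis, z along the axis towards the cap. Seated in a hole its origin is 41 mm and its top 77 mm above the bench.
- pin1: grip pin (may be absent): solid steel pin 72 mm long, shank 20 mm across and 56 mm long, flat round head 34 mm across and 16 mm thick on top; 0.1 to 0.2 kg; origin at half length on its axis, z along the axis towards the head. Seated in a hole its origin is 41 mm and its top 77 mm above the bench.
- pin2: grip pin (may be absent): solid steel pin 72 mm long, shank 20 mm across and 56 mm long, flat round head 34 mm across and 16 mm thick on top; 0.1 to 0.2 kg; origin at half length on its axis, z along the axis towards the head. Seated in a hole its origin is 41 mm and its top 77 mm above the bench.
- tube1: fresh sample tube (may be absent): tall slim clear tube 92 mm long, body 20 mm across and 72 mm long, white cap 22 mm across and 20 mm tall on top; origin at half length on its axis, z along the axis towards the cap. Fully down in a hole its origin is 51 mm and its top 97 mm above the bench.
- tube2: fresh sample tube (may be absent): tall slim clear tube 92 mm long, body 20 mm across and 72 mm long, white cap 22 mm across and 20 mm tall on top; origin at half length on its axis, z along the axis towards the cap. Fully down in a hole its origin is 51 mm and its top 97 mm above the bench.
- tube3: fresh sample tube (may be absent): tall slim clear tube 92 mm long, body 20 mm across and 72 mm long, white cap 22 mm across and 20 mm tall on top; origin at half length on its axis, z along the axis towards the cap. Fully down in a hole its origin is 51 mm and its top 97 mm above the bench.
- tube4: fresh sample tube (may be absent): tall slim clear tube 92 mm long, body 20 mm across and 72 mm long, white cap 22 mm across and 20 mm tall on top; origin at half length on its axis, z along the axis towards the cap. Fully down in a hole its origin is 51 mm and its top 97 mm above the bench.
- bottle: bystander: white plastic bottle 60 mm across, 150 mm tall, origin at the centre of its underside
- wrench: bystander: steel wrench lying on the bench, origin under its middle
- grip: bystander: U-shaped steel specimen grip, 50 x 150 x 65 mm with its screws, origin at the centre of its underside
Mind the look-alikes: they are no part of the job. Leave any red look-alike of the tube3 alone.

How it is judged:
On the way, in this order (a step that is already met when the one before it is completed fails the run):
1. every used vial is in the deep bin and every grip pin in the shallow tray (x of vial1 in the frame of bin between -0.066 and 0.066 m and y of vial1 in the frame of bin between -0.066 and 0.066 m and z of each of vial1, vial2, vial3 in the frame of bin below 0.068 m and x of vial2 in the frame of bin between -0.066 and 0.066 m and y of vial2 in the frame of bin between -0.066 and 0.066 m and x of vial3 in the frame of bin between -0.066 and 0.066 m and y of vial3 in the frame of bin between -0.066 and 0.066 m and x of pin1 in the frame of tray between -0.061 and 0.061 m and y of pin1 in the frame of tray between -0.086 and 0.086 m and z of each of pin1, pin2 in the frame of tray below 0.055 m and x of pin2 in the frame of tray between -0.061 and 0.061 m and y of pin2 in the frame of tray between -0.086 and 0.086 m), for 0.2 s.
2. every fresh tube stands fully down in a hole of the six-hole rack (x of tube1 in the frame of rack between -0.05 and 0.05 m and y of tube1 in the frame of rack between -0.072 and 0.072 m and z of each of tube1, tube2, tube3, tube4 in the frame of rack below 0.057 m and angle between each of tube1, tube2, tube3, tube4's own z axis and vertical below 0.15 rad and x of tube2 in the frame of rack between -0.05 and 0.05 m and y of tube2 in the frame of rack between -0.072 and 0.072 m and x of tube3 in the frame of rack between -0.05 and 0.05 m and y of tube3 in the frame of rack between -0.072 and 0.072 m and x of tube4 in the frame of rack between -0.05 and 0.05 m and y of tube4 in the frame of rack between -0.072 and 0.072 m), for 0.2 s.
At the end, for the whole second after the job is handed in: every vial's middle is inside the deep bin, under 68 mm above its underside; every pin's middle is inside the tray, under 55 mm above its underside; every tube is in the six-hole rack, cap up within 0.15 rad, within 6 mm of fully down; all released and at rest (under 0.03 m/s) (all of step 1 and all of step 2 and linear speed of each of vial1, vial2, vial3, pin1, pin2, tube1, tube2, tube3, tube4 below 0.03 m/s); the robot touches nothing.
It fails at once if a fresh tube is put into the six-hole rack while a used vial or pin is still in it (((x of vial1 in the frame of rack between -0.05 and 0.05 m and y of vial1 in the frame of rack between -0.072 and 0.072 m and z of vial1 in the frame of rack below 0.07 m) or (x of vial2 in the frame of rack between -0.05 and 0.05 m and y of vial2 in the frame of rack between -0.072 and 0.072 m and z of vial2 in the frame of rack below 0.07 m) or (x of vial3 in the frame of rack between -0.05 and 0.05 m and y of vial3 in the frame of rack between -0.072 and 0.072 m and z of vial3 in the frame of rack below 0.07 m) or (x of pin1 in the frame of rack between -0.05 and 0.05 m and y of pin1 in the frame of rack between -0.072 and 0.072 m and z of pin1 in the frame of rack below 0.07 m) or (x of pin2 in the frame of rack between -0.05 and 0.05 m and y of pin2 in the frame of rack between -0.072 and 0.072 m and z of pin2 in the frame of rack below 0.07 m)) and ((x of tube1 in the frame of rack between -0.05 and 0.05 m and y of tube1 in the frame of rack between -0.072 and 0.072 m and z of tube1 in the frame of rack below 0.08 m) or (x of tube2 in the frame of rack between -0.05 and 0.05 m and y of tube2 in the frame of rack between -0.072 and 0.072 m and z of tube2 in the frame of rack below 0.08 m) or (x of tube3 in the frame of rack between -0.05 and 0.05 m and y of tube3 in the frame of rack between -0.072 and 0.072 m and z of tube3 in the frame of rack below 0.08 m) or (x of tube4 in the frame of rack between -0.05 and 0.05 m and y of tube4 in the frame of rack between -0.072 and 0.072 m and z of tube4 in the frame of rack below 0.08 m))).
It fails at once if the bottle is moved by more than 30 mm (distance of bottle from where it was at the start of the episode above 0.03 m).
It fails at once if the wrench is moved by more than 30 mm (distance of wrench from where it was at the start of the episode above 0.03 m).
It fails at once if the grip is moved by more than 30 mm (distance of grip from where it was at the start of the episode above 0.03 m).
Of vial1, vial2, vial3 only 2 to 3 are there at a start; the rules pass over those that are not, and their reading is None.
Of pin1, pin2 only 1 to 2 are there at a start; the rules pass over those that are not, and their reading is None.
Of tube1, tube2, tube3, tube4 only 3 to 4 are there at a start; the rules pass over those that are not, and their reading is None.
At some moment in a run one of bin, tray may be knocked a few centimetres aside while the robot is not near it.
It also fails if it takes over 210 s, if anything falls off the work surface, if the arm or the gripper's body presses on something with over 40 N, if the wrist force passes 120 N, or if a joint passes its speed limit or range.

## Working session

There is one attempt and no reset: what is moved stays moved. The work goes in short steps, Python scripts to look and compute and a shell command to move; the robot and the scene stay as the last step left them, time stands still between calls to the robot, and variables do not carry over. Pictures are saved under pics/ and viewed, at most 14 in all, crops included, and the job is handed in when it is done.

```bash
ls; mkdir -p pics
python3 - <<'E'
from plant import manip
import cv2,numpy as np
s=manip.state();print(s)
for n in("top","side"):
    d=manip.get_image(n);cv2.imwrite(f"pics/{n}0.png",d["frame"]);np.savez(f"pics/{n}0.npz",**{k:np.array(v) for k,v in d.items()})
    print(n,d["camera_matrix"],d["world_to_cam"],d.keys())
E
```

```text
pics
{'t': 0.0, 'q': array([-1.3302244 ,  0.5371622 , -0.00441892,  1.53887483,  0.00263423,
        1.06730544, -0.07119234]), 'joint_vel': array([ 2.40619261e-04, -6.52904973e-04, -2.35380569e-05,  1.50391631e-03,
       -4.43097156e-04,  6.77538856e-04, -9.36615083e-04]), 'joint_torque': array([ 3.77695596e-04, -5.70975709e+01,  9.91268903e-01, -2.51613790e+01,
       -5.61854965e-02,  1.77860144e-02,  1.64179178e-04]), 'position': array([0.19613892, 0.61904907, 0.23784119]), 'tcp_rot': array([ 1.52746015e-01,  9.88265093e-01, -8.70919282e-04, -4.96582682e-05]), 'force': array([0.1778661 , 1.17371685, 0.71511622]), 'torque': array([ 0.00548774, -0.00493988, -0.01642108]), 'grasp_force': 0.0, 'opening': 0.08795987490682626}
top [[524.61265241   0.         281.17986535]
 [  0.         524.61265241 205.18053832]
 [  0.           0.           1.        ]] [[ 0.00914724 -0.99986389 -0.01373068 -0.01364977]
 [ 0.98277993  0.006455    0.18466709 -0.6183168 ]
 [-0.18455332 -0.01518343  0.98270521 -1.05675407]
 [ 0.          0.          0.          1.        ]] dict_keys(['frame', 'depth', 'camera_matrix', 'world_to_cam'])
side [[436.59581347   0.         278.76404262]
 [  0.         436.59581347 210.90613141]
 [  0.           0.           1.        ]] [[-0.95658518 -0.29136848  0.0070142   0.59135759]
 [ 0.21095752 -0.67558301  0.70645914 -0.16861426]
 [-0.20110125  0.67726804  0.70771907 -0.84748782]
 [ 0.          0.          0.          1.        ]] dict_keys(['frame', 'depth', 'camera_matrix', 'world_to_cam'])
```

View pics/top0.png

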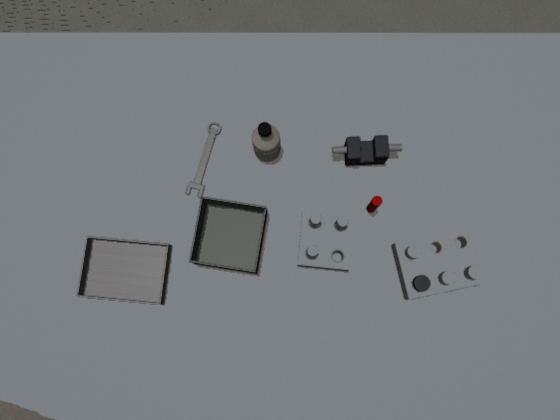

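View pics/side0.png

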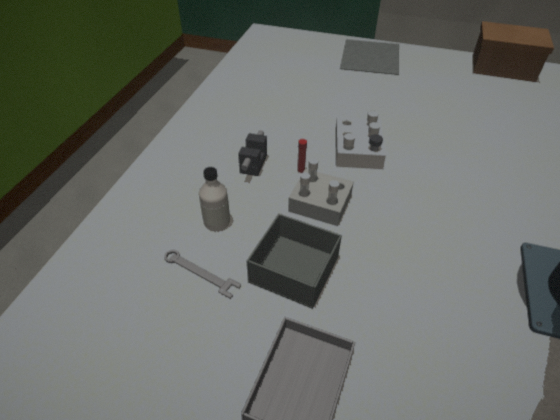

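Top view: tray at (125,271), bin (230,236), carrier (325,240), rack (437,265), wrench (207,158), bottle (267,143), grip (370,150), red look-alike (374,205). Now a close crop and the measurement of tops.

```bash
cat > h.py <<'E'
from plant import manip
import cv2,numpy as np,sys
from scipy.spatial.transform import Rotation as R
def cast(d,uv,z):
    "pixels -> world points on plane z"
    K=d["camera_matrix"];W=np.linalg.inv(d["world_to_cam"]);uv=np.atleast_2d(uv).astype(float)
    r=np.c_[(uv[:,0]-K[0,2])/K[0,0],-(uv[:,1]-K[1,2])/K[1,1],-np.ones(len(uv))]@W[:3,:3].T
    o=W[:3,3];return o+r*((z-o[2])/r[:,2])[:,None]
def cloud(d):
    K=d["camera_matrix"];W=np.linalg.inv(d["world_to_cam"]);D=d["depth"];v,u=np.indices(D.shape)
    P=np.stack([(u-K[0,2])/K[0,0]*D,-(v-K[1,2])/K[1,1]*D,-D],-1);return P@W[:3,:3].T+W[:3,3]
E
python3 - <<'E'
from h import *
d=dict(np.load("pics/top0.npz"))
f=d["frame"];c=cv2.resize(f[195:305,295:490],None,fx=4,fy=4,interpolation=cv2.INTER_CUBIC)
cv2.imwrite("pics/crop0.png",np.clip(c*1.5,0,255).astype(np.uint8))
P=cloud(d);z=P[...,2];ok=d["depth"]>0
print("bench z",np.median(z[300:400,200:500]))
def comps(m,name,amin):
    n,l,s,ct=cv2.connectedComponentsWithStats(m.astype(np.uint8))
    for i in range(1,n):
        if s[i,4]>=amin:
            q=P[l==i];print(name,s[i],ct[i].round(1),"med",np.median(q,0).round(4),"rng",np.ptp(q[:,:2],axis=0).round(3),"z95",np.percentile(q[:,2],95).round(4))
comps(ok&(z>.062),"hi",8)
for name,(a,b,c2,e),lo,hi in(("rack",(385,490,225,310),.036,.052),("carrier",(290,360,200,280),.036,.052),("bin",(180,280,190,285),.055,.08),("tray",(70,180,228,312),.026,.042)):
    m=np.zeros(z.shape,bool);m[c2:e,a:b]=True;m&=(z>lo)&(z<hi)&ok
    r=cv2.minAreaRect((P[m][:,:2]*1000).astype(np.float32));print(name,r,np.median(P[m][:,2]))
print(cast(d,[[281,205],[430,260]],.077))
E
```

```text
bench z 0.0020032807199056313
hi [252 122  29  34 736] [265.8 139.2] med [0.7456 0.0233 0.107 ] rng [0.058 0.06 ] z95 0.1528
hi [374 135  16  24 313] [381.7 146.4] med [ 0.7465 -0.2236  0.0669] rng [0.052 0.032] z95 0.0704
hi [347 137  15  23 311] [353.7 147.6] med [ 0.7431 -0.1638  0.0668] rng [0.05 0.03] z95 0.0701
hi [189 197  78  76 623] [226.8 232.9] med [0.5587 0.1072 0.0709] rng [0.157 0.157] z95 0.0746
hi [370 196  13  13 116] [376.1 201.8] med [ 0.6207 -0.2042  0.0934] rng [0.021 0.021] z95 0.097
hi [311 214  10  12 105] [315.4 219.4] med [ 0.5821 -0.0789  0.0989] rng [0.02  0.019] z95 0.1022
hi [337 216  12  13 111] [342.  222.2] med [ 0.5767 -0.1331  0.0987] rng [0.021 0.021] z95 0.1015
hi [406 245  15  14 167] [413.1 251.5] med [ 0.5202 -0.2794  0.0786] rng [0.027 0.027] z95 0.0821
hi [307 246  11  12 101] [312.3 251.1] med [ 0.5173 -0.0722  0.0988] rng [0.021 0.02 ] z95 0.1022
hi [466 265  16  15 180] [473.7 272.1] med [ 0.4794 -0.4001  0.0782] rng [0.028 0.028] z95 0.0823
hi [440 271  16  14 178] [447.5 277.6] med [ 0.4673 -0.3468  0.0782] rng [0.026 0.028] z95 0.0822
hi [413 275  18  17 244] [421.5 283.2] med [ 0.4564 -0.294   0.0786] rng [0.032 0.033] z95 0.0815
rack ((500.2571105957031, -342.130615234375), (120.17742156982422, 167.26571655273438), 12.278931617736816) 0.04668555173087019
carrier ((548.4658813476562, -104.13082885742188), (110.15838623046875, 121.02366638183594), 84.45320129394531) 0.04684346522201421
bin ((554.8218994140625, 101.31719207763672), (140.8378143310547, 140.340087890625), 81.34040832519531) 0.07046938067415742
tray ((480.8658752441406, 327.076904296875), (181.59963989257812, 129.9958953857422), 85.11161041259766) 0.03613722255298524
[[ 0.61512273 -0.0087063   0.077     ]
 [ 0.50306061 -0.31344565  0.077     ]]
```

View pics/crop0.png

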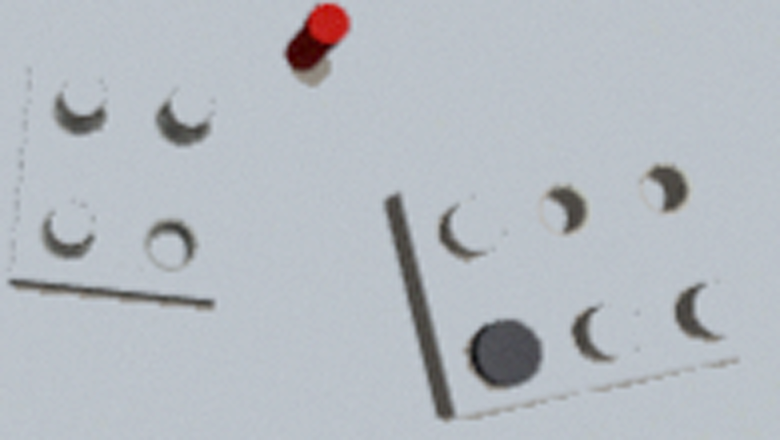

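Crop: vials have white wide caps at top-image (413,251), (447,278), (473,272); pin with dark head at (421,283); empty rack holes at (435,247), (461,242). Fresh tubes at (315,219), (342,222), (312,251), the carrier hole at (338,256) is empty. The red look-alike (376,202) stays. Heights (79/99 mm, 2 mm bias) agree with 77/97. Moving over the rack.

```bash
python3 -m inch '[0.5,0.95,-0.7,0,0,0,-1, 0.5,0.95,-0.7,0,0,0,-1, 0.5,0.95,-0.7,0,0,0,-1, 0.5,0.95,-0.7,0,0,0,-1, 0.5,0.95,-0.7,0,0,0,-1, 0.5,0.95,-0.7,0,0,0,-1, 0.5,0.95,-0.7,0,0,0,-1, 0.5,0.95,-0.7,0,0,0,-1]'
python3 -m inch '[0.5,0,-1,0,0,0,-1, 0.5,0,-1,0,0,0,-1, 0.5,0,-1,0,0,0,0, 0.5,0,-1,0,0,0,0, 0.5,0,-1,0,0,0,0, 0.5,0,-1,0,0,0,0, 0.5,0,-1,0,0,0,0, 0.5,0,-1,0,0,0,0]'
python3 -m inch '[0.5,0,-1,0,0,0,0, 0.5,0,-1,0,0,0,0, 0.5,0,-1,0,0,0,0, 0.5,0,-1,0,0,0,0, 0.5,0,-1,0,0,0,0, 0.5,0,-1,0,0,0,0, 0.5,0,-1,0,0,0,0, 0.5,0,-1,0,0,0,0]'
python3 -m inch '[0.5,0,-0.8,0,0,0,0, 0.5,0,-0.8,0,0,0,0, 0.5,0,-0.8,0,0,0,0, 0.5,0,0,0,0,0,0, 0.5,0,0,0,0,0,0, 0.5,0,0,0,0,0,0]'
cat >> h.py <<'E'
def wrist(name=None):
    s=manip.state();d=manip.get_image("wrist")
    T=np.eye(4);T[:3,:3]=R.from_quat(s["tcp_rot"]).as_matrix();T[:3,3]=s["position"]
    d["world_to_cam"]=np.linalg.inv(T@d["mount"])
    if name:cv2.imwrite(f"pics/{name}.png",d["frame"])
    return s,d
def yaw(s):
    y=R.from_quat(s["tcp_rot"]).as_matrix()[:,1];return np.degrees(np.arctan2(y[1],y[0]))
def comps(P,m,amin):
    n,l,st,ct=cv2.connectedComponentsWithStats(m.astype(np.uint8));o=[]
    for i in range(1,n):
        if st[i,4]>=amin:
            q=P[l==i];c,r=cv2.minEnclosingCircle((q[:,:2]*1000).astype(np.float32));o.append((ct[i].round(0),np.round(c,1),round(2*r,1),round(float(np.median(q[:,2])),4)))
    return o
E
python3 - <<'E'
from h import *
s,d=wrist("w0");print(s["position"],yaw(s),d["mount"].round(3).tolist())
P=cloud(d);z=P[...,2];ok=d["depth"]>0
for c in comps(P,ok&(z>.07)&(z<.11),60):print(c)
m=ok&(z>.038)&(z<.05);print(cv2.minAreaRect((P[m][:,:2]*1000).astype(np.float32)),np.median(z[m]))
E
```

```text
t: 0.9
position: [0.5014, 0.3942, 0.2385]
tcp_rot: [0.543, 0.84, -0.0, -0.0]
force: [0.5, 0.6, 0.3]
opening: 0.0438
grasp_force: 0.0
t: 1.7
position: [0.4998, 0.0741, 0.2386]
tcp_rot: [0.626, 0.78, -0.0, -0.0]
force: [0.1, 0.2, 0.5]
opening: 0.044
grasp_force: 0.0
t: 2.5
position: [0.4999, -0.2457, 0.2385]
tcp_rot: [0.626, 0.78, 0.0, -0.0]
force: [0.1, -0.5, -0.2]
opening: 0.0439
grasp_force: 0.0
t: 3.1
position: [0.5006, -0.3388, 0.2383]
tcp_rot: [0.626, 0.78, 0.0, -0.001]
force: [0.1, 0.3, -0.3]
opening: 0.0439
grasp_force: 0.0
[ 0.50058014 -0.33880259  0.2382972 ] 12.511762166809 [[-0.0, 0.96, 0.278, 0.071], [1.0, 0.0, 0.0, 0.0], [0.0, 0.278, -0.96, -0.146], [0.0, 0.0, 0.0, 1.0]]
(array([410.,   7.]), array([ 579.3, -138.2]), 20.4, 0.0889)
(array([430.,  95.]), array([ 623.3, -207.7]), 22.3, 0.0915)
(array([245., 148.]), array([ 457.5, -296.4]), 33.7, 0.077)
(array([308., 148.]), array([ 521.8, -282.3]), 27.8, 0.077)
(array([246., 199.]), array([ 469. , -349.9]), 27.8, 0.077)
(array([248., 245.]), array([ 480.9, -403.3]), 28.0, 0.0769)
((604.0714721679688, -261.07183837890625), (356.2071533203125, 283.1904602050781), 12.252907752990723) 0.045000231770594534
```

View pics/w0.png

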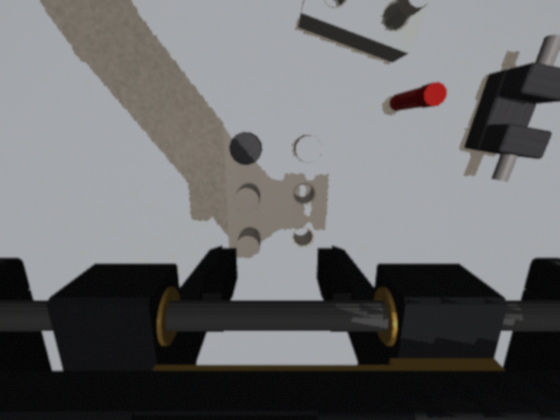

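Wrist view: pin head (245,148), vial caps (308,148), (246,199), (248,245), empty holes (303,190), (302,236); diameters 34/28/28/28 and z 77 mm match. Pick the first vial at (0.5218,-0.2823).

```bash
python3 -m inch '[0.5,0.27,0.7,0,0,0,0, 0.5,0.26,0.71,0,0,0,0, 0.5,0,0,-1,0,0,0, 0.5,0,0,-1,0,0,0, 0.5,0,0,-1,0,0,0, 0.5,0,0,-0.8,0,0,0, 0.5,0,0,-0.5,0,0,0, 0.5,0,0,-0.3,0,0,0]'
python3 -m inch '[0.5,0,0,0,0,0,0, 0,0,0,0,0,0,0, 0,0,0,0,0,0,0, 0,0,0,0,0,0,0, 0,0,0,0,0,0,0]'
python3 -m inch '[0,0,0,0.3,0,0,0, 0,0,0,0.6,0,0,0, 0,0,0,0.8,0,0,0, 0,0,0,0.8,0,0,0, 0,0,0,0.5,0,0,0, 0,0,0,0.5,0,0,0, 0,0,0,0,0,0,0]'
```

```text
t: 3.95
position: [0.521, -0.282, 0.053]
tcp_rot: [0.626, 0.78, -0.0, -0.001]
force: [1.3, -1.1, 1.2]
opening: 0.0437
grasp_force: 0.0
t: 4.45
position: [0.5224, -0.2844, 0.056]
tcp_rot: [0.626, 0.779, 0.0, 0.001]
force: [-0.2, 0.8, 8.1]
opening: 0.0271
grasp_force: 30.0
t: 5.15
position: [0.5228, -0.285, 0.198]
tcp_rot: [0.627, 0.779, 0.001, 0.003]
force: [0.0, 0.2, -0.8]
opening: 0.0272
grasp_force: 30.0
```

```bash
cat >> h.py <<'E'
def boxes():
    "bin and tray centres from the top camera rims, biased as measured against the wrist camera"
    d=manip.get_image("top");P=cloud(d);z=P[...,2];ok=(d["depth"]>0)&(P[...,1]>-.02)&(P[...,0]<.68)
    for n,lo,hi,big in(("bin",.058,.08,137),("tray",.026,.042,176)):
        m=ok&(z>lo)&(z<hi)
        if n=="tray":m&=P[...,1]>.2
        k,l,st,_=cv2.connectedComponentsWithStats(m.astype(np.uint8),connectivity=8)
        i=1+np.argmax(st[1:,4]);r=cv2.minAreaRect((P[l==i][:,:2]*1000).astype(np.float32))
        print(n,np.round([r[0][0]+1.3,r[0][1]-2],1),np.round(r[1],0),round(r[2],1))
E
python3 -c "
from h import *
boxes()"
```

```text
bin [556.1  99.4] [141. 140.] 81.4
tray [482.3 325.2] [182. 130.] 85.1
```

```bash
python3 -m inch '[0,0.12,1,0,0,0,0, 0,0.12,1,0,0,0,0, 0,0.12,1,0,0,0,0, 0,0.12,1,0,0,0,0, 0,0.12,1,0,0,0,0, 0,0.12,1,0,0,0,0, 0,0.12,1,0,0,0,0, 0,0.13,1,0,0,0,0]'
python3 -m inch '[0,0,0.9,0,0,0,0, 0,0,0.9,0,0,0,0, 0,0,0.75,0,0,0,0, 0,0,0,0,0,0,0, 0,0,0,-1,0,0,0, 0,0,0,-1,0,0,0, 0,0,0,-0.8,0,0,0, 0,0,0,-0.5,0,0,0]'
python3 -m inch '[0,0,0,0,0,0,0, 0.43,0,0,0,0,0,0, 0.43,0,0,0,0,0,0, 0.43,0,0,0,0,0,0, 0.43,0,0,0.7,0,0,0, 0.43,0,0,1,0,0,0, 0.5,0,0,1,0,0,0, 0.5,0,0,0.8,0,0,0]'
```

```text
t: 6.0
position: [0.5594, 0.0377, 0.1936]
tcp_rot: [0.626, 0.779, -0.001, -0.001]
force: [0.4, -0.3, -0.1]
opening: 0.0273
grasp_force: 30.0
t: 6.8
position: [0.558, 0.1365, 0.0593]
tcp_rot: [0.627, 0.779, -0.002, -0.001]
force: [-0.5, 0.9, -0.2]
opening: 0.0272
grasp_force: 30.0
t: 7.6
position: [0.5611, 0.1381, 0.206]
tcp_rot: [0.627, 0.779, 0.001, 0.001]
force: [-0.0, -0.6, -0.5]
opening: 0.0444
grasp_force: 0.0
```

```bash
python3 -m inch '[0.5,-0.2,-1,0,0,0,0, 0.5,-0.2,-1,0,0,0,0, 0.5,-0.2,-1,0,0,0,0, 0.5,-0.2,-1,0,0,0,0, 0.5,-0.2,-1,0,0,0,0, 0.5,-0.2,-1,0,0,0,0, 0.5,-0.2,-1,0,0,0,0, 0.5,-0.2,-1,0,0,0,0]'
python3 -m inch '[0.5,-0.2,-1,0,0,0,0, 0.5,-0.2,-1,0,0,0,0, 0.5,-0.2,-1,0,0,0,0, 0.5,-0.09,-0.9,0,0,0,0, 0.5,0,-0.34,0,0,0,0, 0.5,0,0,0,0,0,0, 0.5,0,0,0,0,0,0]'
python3 -c "
from h import *
s=manip.state();print(s['position'],yaw(s))"
```

```text
t: 8.4
position: [0.4962, -0.1836, 0.2038]
tcp_rot: [0.626, 0.779, 0.001, 0.001]
force: [0.7, -0.4, 0.4]
opening: 0.0437
grasp_force: 0.0
t: 9.1
position: [0.4694, -0.3499, 0.2028]
tcp_rot: [0.626, 0.78, 0.001, -0.0]
force: [0.3, 0.8, -0.8]
opening: 0.0441
grasp_force: 0.0
[ 0.46938307 -0.3499039   0.20278514] 12.500538149980098
```

```bash
python3 -m inch '[0.5,0,0,-1,0,0,0, 0.5,0,0,-1,0,0,0, 0.5,0,0,-0.9,0,0,0, 0.5,0,0,-0.5,0,0,0, 0.5,0,0,-0.32,0,0,0, 0.5,0,0,0,0,0,0, 0,0,0,0,0,0,0, 0,0,0,0,0,0,0]'
python3 -m inch '[0,0,0,0,0,0,0, 0,0,0,0,0,0,0, 0,0,0,0.3,0,0,0, 0,0,0,0.7,0,0,0, 0,0,0,0.9,0,0,0, 0,0,0,0.9,0,0,0, 0,0,0,0.92,0,0,0, 0,0,0,0,0,0,0]'
python3 -c "
from h import *
boxes()"
```

```text
t: 9.9
position: [0.4697, -0.3518, 0.0553]
tcp_rot: [0.626, 0.78, 0.0, 0.001]
force: [0.2, 1.0, -0.1]
opening: 0.0302
grasp_force: 0.0
t: 10.7
position: [0.4707, -0.3539, 0.2084]
tcp_rot: [0.627, 0.779, 0.001, 0.004]
force: [0.1, -0.6, -0.9]
opening: 0.0269
grasp_force: 30.0
bin [556.2  99.2] [140. 141.] 81.3
tray [482.2 324.9] [181. 130.] 85.2
```

```bash
python3 -m inch '[0,0.2,1,0,0,0,0, 0,0.2,1,0,0,0,0, 0,0.2,1,0,0,0,0, 0,0.2,1,0,0,0,0, 0,0.2,1,0,0,0,0, 0,0.2,1,0,0,0,0, 0,0.2,1,0,0,0,0, 0,0.2,1,0,0,0,0]'
python3 -m inch '[0,0.2,1,0,0,0,0, 0,0.2,1,0,0,0,0, 0,0.17,0.8,0,0,0,0, 0,0,0.23,0,0,0,0, 0,0,0,-1,0,0,0, 0,0,0,-1,0,0,0, 0,0,0,-0.7,0,0,0, 0,0,0,-0.25,0,0,0]'
python3 -m inch '[0,0,0,0,0,0,0, 0.43,0,0,0,0,0,0, 0.43,0,0,0,0,0,0, 0.43,0,0,0,0,0,0, 0.43,0,0,0.7,0,0,0, 0.43,0,0,1,0,0,0, 0.5,0,0,0.95,0,0,0, 0.5,0,0,0.3,0,0,0]'
```

```text
t: 11.55
position: [0.5319, -0.0299, 0.202]
tcp_rot: [0.626, 0.779, -0.001, -0.001]
force: [1.2, -0.1, -0.5]
opening: 0.0272
grasp_force: 30.0
t: 12.35
position: [0.5527, 0.0882, 0.0816]
tcp_rot: [0.627, 0.779, -0.003, -0.002]
force: [-0.2, 0.7, -0.2]
opening: 0.0271
grasp_force: 30.0
t: 13.15
position: [0.5579, 0.0898, 0.2073]
tcp_rot: [0.627, 0.779, 0.003, 0.002]
force: [-0.1, 0.8, 0.1]
opening: 0.0441
grasp_force: 0.0
```

```bash
python3 -m inch '[0.5,-0.2,-1,0,0,0,0, 0.5,-0.2,-1,0,0,0,0, 0.5,-0.2,-1,0,0,0,0, 0.5,-0.2,-1,0,0,0,0, 0.5,-0.2,-1,0,0,0,0, 0.5,-0.2,-1,0,0,0,0, 0.5,-0.2,-1,0,0,0,0, 0.5,-0.2,-1,0,0,0,0]'
python3 -m inch '[0.5,-0.2,-1,0,0,0,0, 0.5,-0.08,-1,0,0,0,0, 0.5,0,-1,0,0,0,0, 0.5,0,-0.9,0,0,0,0, 0.5,0,-0.44,0,0,0,0, 0.5,0,0,0,0,0,0, 0.5,0,0,0,0,0,0]'
python3 -c "
from h import *
s=manip.state();print(s['position'],yaw(s))"
```

```text
t: 13.95
position: [0.4909, -0.2317, 0.2028]
tcp_rot: [0.626, 0.78, 0.0, 0.0]
force: [0.8, 0.5, 0.2]
opening: 0.0439
grasp_force: 0.0
t: 14.65
position: [0.4802, -0.4032, 0.2024]
tcp_rot: [0.626, 0.779, 0.0, -0.0]
force: [0.6, -0.3, -0.5]
opening: 0.044
grasp_force: 0.0
[ 0.4802467  -0.40317095  0.20238397] 12.41909760689471
```

```bash
python3 -m inch '[0.5,0,0,-1,0,0,0, 0.5,0,0,-1,0,0,0, 0.5,0,0,-0.9,0,0,0, 0.5,0,0,-0.5,0,0,0, 0.5,0,0,-0.31,0,0,0, 0.5,0,0,0,0,0,0, 0,0,0,0,0,0,0, 0,0,0,0,0,0,0]'
python3 -m inch '[0,0,0,0,0,0,0, 0,0,0,0,0,0,0, 0,0,0,0.3,0,0,0, 0,0,0,0.7,0,0,0, 0,0,0,0.9,0,0,0, 0,0,0,0.9,0,0,0, 0,0,0,0.9,0,0,0, 0,0,0,0,0,0,0]'
python3 -c "
from h import *
boxes()
f=manip.get_image('top')['frame'];cv2.imwrite('pics/bin1.png',cv2.resize(f[180:320,60:290],None,fx=3,fy=3))"
```

```text
t: 15.45
position: [0.4812, -0.4044, 0.0559]
tcp_rot: [0.626, 0.78, 0.0, 0.001]
force: [0.2, -0.4, 0.0]
opening: 0.03
grasp_force: 0.0
t: 16.25
position: [0.4822, -0.4064, 0.2083]
tcp_rot: [0.627, 0.779, 0.0, 0.005]
force: [0.6, -1.0, 0.6]
opening: 0.0273
grasp_force: 30.0
bin [556.2  99.4] [141. 140.] 81.4
tray [482.2 324.9] [182. 130.] 85.1
```

View pics/bin1.png

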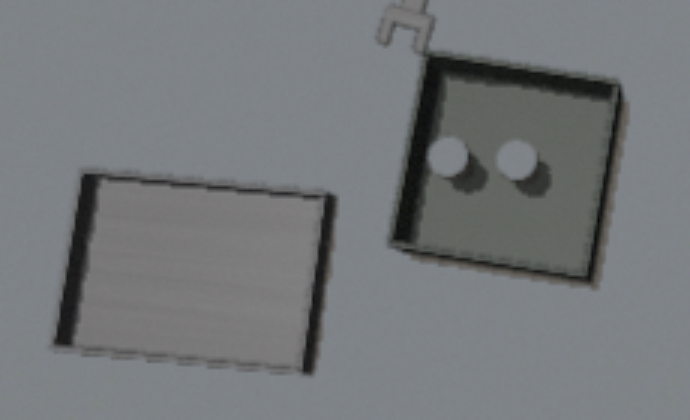

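The crop shows two vials standing in the bin at (448,158) and (517,160), with free space on the right for the third.

```bash
python3 -m inch '[0,0.2,1,0,0,0,0, 0,0.2,1,0,0,0,0, 0,0.2,1,0,0,0,0, 0,0.2,1,0,0,0,0, 0,0.2,1,0,0,0,0, 0,0.2,1,0,0,0,0, 0,0.2,1,0,0,0,0, 0,0.2,1,0,0,0,0]'
python3 -m inch '[0,0.15,1,0,0,0,0, 0,0,1,0,0,0,0, 0,0,1,0,0,0,0, 0,0,0.5,0,0,0,0, 0,0,0,-1,0,0,0, 0,0,0,-1,0,0,0, 0,0,0,-0.8,0,0,0, 0,0,0,-0.6,0,0,0]'
python3 -m inch '[0,0,0,0,0,0,0, 0.43,0,0,0,0,0,0, 0.43,0,0,0,0,0,0, 0.43,0,0,0,0,0,0, 0.43,0,0,0.7,0,0,0, 0.43,0,0,1,0,0,0, 0.5,0,0,1,0,0,0, 0.5,0,0,0.7,0,0,0]'
python3 -m inch '[0.55,-0.24,-1,0,0,0,0, 0.55,-0.24,-1,0,0,0,0, 0.55,-0.24,-1,0,0,0,0, 0.55,-0.24,-1,0,0,0,0, 0.55,-0.24,-1,0,0,0,0, 0.55,-0.24,-1,0,0,0,0, 0.55,-0.24,-1,0,0,0,0, 0.55,-0.24,-1,0,0,0,0]'
python3 -m inch '[0.55,-0.41,-0.83,0,0,0,0, 0.55,0,0,0,0,0,0, 0.55,0,0,0,0,0,0]'
python3 -c "
from h import *
s=manip.state();print(s['position'],yaw(s))"
```

```text
t: 17.15
position: [0.5433, -0.0821, 0.2011]
tcp_rot: [0.626, 0.779, -0.001, -0.001]
force: [-0.6, 0.7, -1.0]
opening: 0.0271
grasp_force: 30.0
t: 17.95
position: [0.5478, 0.0559, 0.063]
tcp_rot: [0.626, 0.78, -0.002, -0.002]
force: [0.2, 0.3, 0.1]
opening: 0.0268
grasp_force: 30.0
t: 18.75
position: [0.5514, 0.056, 0.2059]
tcp_rot: [0.627, 0.779, 0.002, 0.001]
force: [0.5, -0.6, 0.2]
opening: 0.0439
grasp_force: 0.0
t: 19.55
position: [0.4733, -0.2656, 0.2035]
tcp_rot: [0.626, 0.78, 0.001, 0.001]
force: [0.5, -0.4, 0.2]
opening: 0.0488
grasp_force: 0.0
t: 19.85
position: [0.4569, -0.2977, 0.2031]
tcp_rot: [0.627, 0.779, 0.0, 0.001]
force: [0.3, 0.4, -0.1]
opening: 0.0487
grasp_force: 0.0
[ 0.45694795 -0.29770251  0.20309724] 12.30460934525501
```

```bash
python3 -m inch '[0.55,0,0.03,-1,0,0,0, 0.55,0,0,-1,0,0,0, 0.55,0,0,-0.9,0,0,0, 0.55,0,0,-0.5,0,0,0, 0.55,0,0,-0.34,0,0,0, 0.55,0,0,0,0,0,0, 0,0,0,0,0,0,0, 0,0,0,0,0,0,0]'
python3 -m inch '[0,0,0,0,0,0,0, 0,0,0,0,0,0,0, 0,0,0,0.3,0,0,0, 0,0,0,0.7,0,0,0, 0,0,0,0.9,0,0,0, 0,0,0,0.9,0,0,0, 0,0,0,0.9,0,0,0, 0,0,0,0,0,0,0]'
python3 -c "
from h import *
boxes()
s,d=wrist('w1')
P=cloud(d);z=P[...,2];ok=d['depth']>0
for c in comps(P,ok&(z>.07)&(z<.11),60):print(c)"
```

```text
t: 20.65
position: [0.4582, -0.2962, 0.054]
tcp_rot: [0.626, 0.78, 0.0, 0.001]
force: [-0.0, -0.3, 0.3]
opening: 0.0344
grasp_force: 0.0
t: 21.45
position: [0.4591, -0.2978, 0.2057]
tcp_rot: [0.627, 0.779, 0.001, 0.004]
force: [0.2, -1.0, -2.3]
opening: 0.0331
grasp_force: 30.0
bin [556.3  99.4] [141. 140.] 81.4
tray [482.2 325.3] [183. 130.] 85.1
(array([465.,  50.]), array([ 579. , -135.5]), 22.9, 0.0962)
(array([477., 149.]), array([ 623. , -207.3]), 22.3, 0.0914)
```

```bash
python3 -m inch '[0,0.2,1,0,0,0,0, 0,0.2,1,0,0,0,0, 0,0.22,1,0,0,0,0, 0,0,1,0,0,0,0, 0,0,1,0,0,0,0, 0,0,1,0,0,0,0, 0,0,1,0,0,0,0, 0,0,1,0,0,0,0]'
python3 -m inch '[0,0,1,0,0,0,0, 0,0,1,0,0,0,0, 0,0,1,0,0,0,0, 0,0,1,0,0,0,0, 0,0,1,0,0,0,0, 0,0,1,0,0,0,0, 0,0,0.9,0,0,0,0, 0,0,0.6,0,0,0,0]'
python3 -m inch '[0,0,0,-0.5,0,0,0, 0,0,0,-1,0,0,0, 0,0,0,-1,0,0,0, 0,0,0,-0.7,0,0,0, 0,0,0,-0.35,0,0,0, 0,0,0,0,0,0,0, 0.5,0,0,0,0,0,0, 0.5,0,0,0,0,0,0]'
python3 -m inch '[0.5,0,0,0,0,0,0, 0.55,0,0,0.5,0,0,0, 0.55,0,0,1,0,0,0, 0.55,0,0,1,0,0,0, 0.55,0,0,1,0,0,0, 0.55,0,0,0,0,0,0]'
python3 -c "
from h import *
boxes()
s,d=wrist()
P=cloud(d);z=P[...,2];ok=d['depth']>0
for c in comps(P,ok&(z>.065)&(z<.11),60):print(c)
f=manip.get_image('side')['frame'];cv2.imwrite('pics/side1.png',f)"
```

```text
t: 22.35
position: [0.4803, 0.0256, 0.1994]
tcp_rot: [0.626, 0.779, -0.001, -0.001]
force: [0.4, -0.4, -1.6]
opening: 0.0327
grasp_force: 30.0
t: 23.15
position: [0.48, 0.3266, 0.1988]
tcp_rot: [0.625, 0.78, -0.001, -0.001]
force: [0.1, -0.0, -1.0]
opening: 0.0332
grasp_force: 30.0
t: 23.95
position: [0.483, 0.3247, 0.0603]
tcp_rot: [0.627, 0.779, 0.001, 0.0]
force: [0.4, 0.4, 0.2]
opening: 0.0437
grasp_force: 0.0
t: 24.55
position: [0.4853, 0.3259, 0.2051]
tcp_rot: [0.627, 0.779, 0.006, 0.001]
force: [0.0, -0.2, 1.0]
opening: 0.0488
grasp_force: 0.0
bin [556.2  99.3] [141. 141.] 81.5
tray [481.6 317.9] [168. 130.] 85.1
(array([273., 204.]), array([480.9, 323.7]), 33.7, 0.076)
(array([253., 347.]), array([493.6, 151.5]), 51.4, 0.0697)
(array([315., 346.]), array([563.3, 167.6]), 124.8, 0.0692)
(array([304., 360.]), array([557.3, 141.6]), 26.8, 0.072)
```

View pics/side1.png

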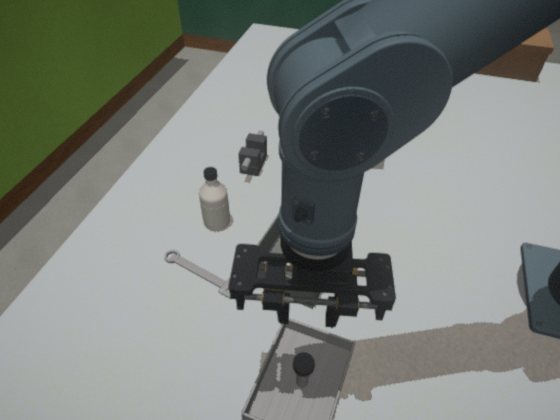

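The side view shows the pin standing in the tray at (303,365). Now to the carrier for a closer look at the tubes.

```bash
python3 -m inch '[0.45,0,-1,0,0,0,0, 0.45,0,-1,0,0,0,0, 0.45,0,-1,0,0,0,0, 0.45,0,-1,0,0,0,0, 0.45,0,-1,0,0,0,0, 0.45,0.2,-1,0,0,0,0, 0.45,0.2,-1,0,0,0,0, 0.45,0.2,-1,0,0,0,0]'
python3 -m inch '[0.45,0.2,-1,0,0,0,0, 0.45,0.2,-1,0,0,0,0, 0.45,0.2,-1,0,0,0,0, 0.45,0.2,-1,0.3,0,0,0, 0.45,0,-0.5,0.3,0,0,0, 0.45,0,0,0,0,0,0, 0.45,0,0,0,0,0,0]'
python3 -c "
from h import *
boxes()
s,d=wrist('w2');print(s['position'],yaw(s))
P=cloud(d);z=P[...,2];ok=d['depth']>0
for c in comps(P,ok&(z>.09)&(z<.11),60):print(c)
t=manip.get_image('top');cv2.imwrite('pics/top2.png',t['frame'])"
```

```text
t: 25.5
position: [0.5049, 0.0025, 0.1975]
tcp_rot: [0.626, 0.78, -0.001, -0.001]
force: [0.8, 0.1, 0.5]
opening: 0.0399
grasp_force: 0.0
t: 26.2
position: [0.5372, -0.1751, 0.2214]
tcp_rot: [0.627, 0.779, -0.0, -0.001]
force: [-0.3, 0.6, -0.0]
opening: 0.0397
grasp_force: 0.0
bin [556.1  99.4] [141. 140.] 81.4
tray [482.1 324.9] [181. 130.] 85.1
[ 0.53724748 -0.1741203   0.22124145] 12.504414410263395
(array([554.,  44.]), array([740.4,  13.9]), 43.8, 0.0935)
(array([281.,  92.]), array([519.4, -74.5]), 21.8, 0.0969)
(array([351., 117.]), array([584.7, -80.8]), 21.9, 0.097)
(array([329., 175.]), array([ 579.4, -135.5]), 21.7, 0.097)
(array([352., 251.]), array([ 623.3, -207. ]), 21.7, 0.0919)
```

View pics/w2.png

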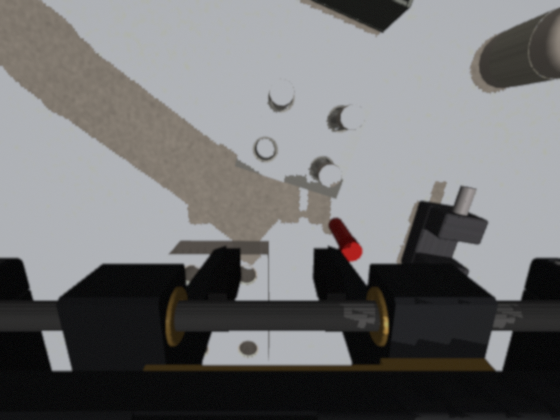

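View pics/top2.png

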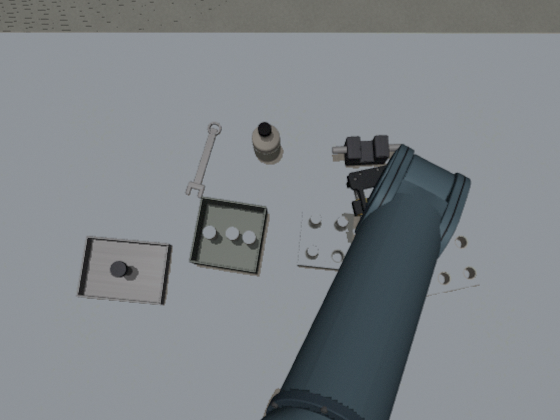

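Wrist view: tube caps at (281,92), (351,117), (329,175), 22 mm across at z 97; red one (350,245) is left alone. Top view: three vials in the bin at (210,232), (232,234), (249,238), pin in the tray at (119,270); rack empty in what is visible. Picking tube at (0.5794,-0.1355).

```bash
python3 -m inch '[0.45,0.53,0.49,0,0,0,0, 0.45,0.53,0.48,0,0,0,0, 0.45,0,0,-1,0,0,0, 0.45,0,0,-1,0,0,0, 0.45,0,0,-0.9,0,0,0, 0.45,0,0,-0.5,0,0,0, 0.45,0,0,-0.33,0,0,0, 0.45,0,0,0,0,0,0]'
python3 -m inch '[0,0,0,0,0,0,0, 0,0,0,0,0,0,0, 0,0,0,0,0,0,0, 0,0,0,0,0,0,0, 0,0,0,0.3,0,0,0, 0,0,0,0.7,0,0,0, 0,0,0,1,0,0,0, 0,0,0,1,0,0,0]'
python3 -m inch '[0,0,0,0.5,0,0,0, 0,0,0,0,0,0,0, 0,0,0,0,0,0,0]'
python3 -c "
from h import *
s=manip.state();print(s['position'],yaw(s))
s,d=wrist('w3')
P=cloud(d);z=P[...,2];ok=d['depth']>0
for c in comps(P,ok&(z>.085)&(z<.17),60):print(c)"
```

```text
t: 27.15
position: [0.5791, -0.1358, 0.0718]
tcp_rot: [0.626, 0.78, -0.001, -0.002]
force: [-0.4, 0.3, -0.9]
opening: 0.0395
grasp_force: 0.0
t: 27.95
position: [0.5798, -0.1372, 0.1953]
tcp_rot: [0.627, 0.779, -0.0, -0.0]
force: [0.9, 0.4, 0.1]
opening: 0.021
grasp_force: 30.0
t: 28.25
position: [0.5801, -0.1369, 0.2136]
tcp_rot: [0.626, 0.78, 0.0, 0.0]
force: [-0.5, 0.6, -1.2]
opening: 0.0209
grasp_force: 30.0
[ 0.58009817 -0.13689571  0.21363881] 12.434051951313723
(array([522.,  68.]), array([756.6,  23.1]), 59.3, 0.1054)
(array([224., 124.]), array([519.4, -74.4]), 22.1, 0.097)
(array([295., 148.]), array([584.9, -80.7]), 21.7, 0.0971)
(array([275., 216.]), array([ 578. , -132.6]), 19.3, 0.1592)
```

```bash
python3 -m inch '[0,-0.2,-0.9,0,0,0,0, 0,-0.2,-0.9,0,0,0,0, 0,-0.2,-0.9,0,0,0,0, 0,-0.2,-0.9,0,0,0,0, 0,-0.2,-0.9,0,0,0,0, 0,-0.15,-0.51,0,0,0,0, 0,0,0,-0.5,0,0,0, 0,0,0,-1,0,0,0]'
python3 -m inch '[0,0,0,-0.68,0,0,0, 0,0,0,0,0,0,0, 0,0,0,0,0,0,0]'
python3 -c "
from h import *
s=manip.state();print(s['position'],yaw(s))
s,d=wrist('w4')
P=cloud(d);z=P[...,2];ok=d['depth']>0
for c in comps(P,ok&(z>.085)&(z<.17),60):print(c)"
```

```text
t: 29.1
position: [0.5347, -0.3397, 0.1539]
tcp_rot: [0.627, 0.779, 0.0, 0.002]
force: [1.5, -0.0, -0.8]
opening: 0.0212
grasp_force: 30.0
t: 29.4
position: [0.5336, -0.3375, 0.1257]
tcp_rot: [0.627, 0.779, -0.0, -0.001]
force: [0.3, -0.3, 0.8]
opening: 0.021
grasp_force: 30.0
[ 0.5336222  -0.33746762  0.12568283] 12.405626497934163
(array([480.,  60.]), array([ 623.2, -207.1]), 23.2, 0.0919)
(array([276., 267.]), array([ 531.5, -327.5]), 52.4, 0.1477)
```

View pics/w4.png

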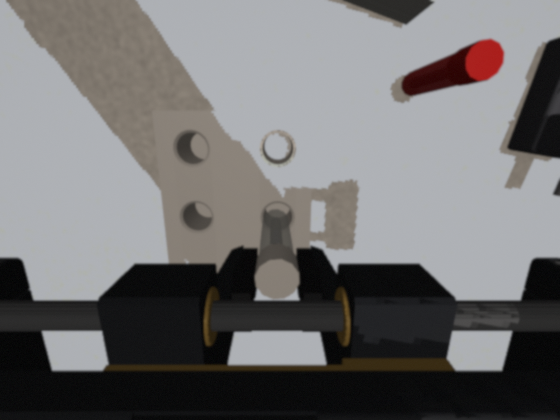

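The tube hangs right over the middle hole (277,215); lower it.

```bash
python3 -m inch '[0,0,0.03,-0.3,0,0,0, 0,0,0,-0.3,0,0,0, 0,0,0,-0.3,0,0,0, 0,0,0,-0.2,0,0,0, 0,0,0,-0.15,0,0,0, 0,0,0,0,0,0,0]'
```

```text
t: 30.05
position: [0.534, -0.3363, 0.0756]
tcp_rot: [0.626, 0.779, -0.0, -0.0]
force: [-0.3, 0.6, -0.4]
opening: 0.0208
grasp_force: 30.0
```

```bash
python3 -m inch '[0.45,0,0,0,0,0,0, 0.45,0,0,0,0,0,0, 0.45,0,0,0,0,0,0, 0.45,0,0,0.5,0,0,0, 0.45,0,0,1,0,0,0, 0.45,0,0,1,0,0,0, 0.45,0,0,1,0,0,0, 0.45,0,0,0,0,0,0]'
python3 -m inch '[0.45,0.2,0.98,0,0,0,0, 0.45,0.2,0.98,0,0,0,0, 0.45,0.2,0.98,0,0,0,0, 0.45,0.2,0.98,0,0,0,0, 0.45,0.2,0.98,0,0,0,0, 0.45,0.2,0.98,0,0,0,0, 0.45,0.07,0.5,0,0,0,0, 0.45,0,0,0,0,0,0]'
python3 -m inch '[0.45,0,0,0,0,0,0, 0.45,0,0,0,0,0,0]'
python3 -c "
from h import *
s=manip.state();print(s['position'],yaw(s))"
```

```text
t: 30.85
position: [0.5369, -0.3388, 0.2224]
tcp_rot: [0.627, 0.779, 0.001, 0.005]
force: [1.0, -0.9, 0.1]
opening: 0.0394
grasp_force: 0.0
t: 31.65
position: [0.5855, -0.0766, 0.2155]
tcp_rot: [0.624, 0.781, 0.001, -0.001]
force: [-0.6, -0.9, -0.7]
opening: 0.0401
grasp_force: 0.0
t: 31.85
position: [0.5846, -0.0833, 0.2163]
tcp_rot: [0.627, 0.779, -0.0, 0.0]
force: [-0.5, -0.9, 0.2]
opening: 0.0396
grasp_force: 0.0
[ 0.58458148 -0.08327497  0.2162605 ] 12.276815211614515
```

```bash
python3 -m inch '[0.45,0,0.06,-1,0,0,0, 0.45,0,0,-1,0,0,0, 0.45,0,0,-0.8,0,0,0, 0.45,0,0,-0.5,0,0,0, 0.45,0,0,-0.3,0,0,0, 0.45,0,0,0,0,0,0, 0,0,0,0,0,0,0, 0,0,0,0,0,0,0]'
python3 -m inch '[0,0,0,0,0,0,0, 0,0,0,0,0,0,0, 0,0,0,0.3,0,0,0, 0,0,0,0.7,0,0,0, 0,0,0,1,0,0,0, 0,0,0,1,0,0,0, 0,0,0,0.5,0,0,0, 0,0,0,0,0,0,0]'
python3 -m inch '[0,0,0,0,0,0,0, 0,0,0,0,0,0,0]'
python3 -c "
from h import *
s=manip.state();print(s['position'],yaw(s))"
```

```text
t: 32.65
position: [0.5861, -0.0793, 0.0736]
tcp_rot: [0.627, 0.779, 0.001, 0.001]
force: [0.3, -0.1, 0.2]
opening: 0.0259
grasp_force: 0.0
t: 33.45
position: [0.587, -0.0791, 0.2162]
tcp_rot: [0.626, 0.779, 0.002, 0.002]
force: [0.0, 0.1, -0.6]
opening: 0.0209
grasp_force: 30.0
t: 33.65
position: [0.5841, -0.0784, 0.2111]
tcp_rot: [0.626, 0.78, -0.001, -0.001]
force: [-0.3, 0.2, -0.8]
opening: 0.021
grasp_force: 30.0
[ 0.58412743 -0.07839543  0.21110329] 12.434774216879978
```

```bash
python3 -m inch '[0,-0.3,-0.9,0,0,0,0, 0,-0.3,-0.9,0,0,0,0, 0,-0.3,-0.9,0,0,0,0, 0,-0.3,-0.9,0,0,0,0, 0,-0.3,-0.9,0,0,0,0, 0,-0.07,-0.57,0,0,0,0, 0,0,0,-0.5,0,0,0, 0,0,0,-1,0,0,0]'
python3 -m inch '[0,0,0,-0.65,0,0,0, 0,0,0,0,0,0,0, 0,0,0,0,0,0,0]'
python3 -c "
from h import *
s=manip.state();print(s['position'],yaw(s))
s,d=wrist('w5')"
```

```text
t: 34.45
position: [0.5231, -0.2837, 0.1528]
tcp_rot: [0.627, 0.779, 0.0, 0.002]
force: [0.9, 0.6, -1.2]
opening: 0.0212
grasp_force: 30.0
t: 34.75
position: [0.5217, -0.2816, 0.1259]
tcp_rot: [0.627, 0.779, -0.0, -0.001]
force: [-0.2, -1.1, -0.7]
opening: 0.0208
grasp_force: 30.0
[ 0.52171036 -0.28158658  0.12585291] 12.40661787695581
```

View pics/w5.png

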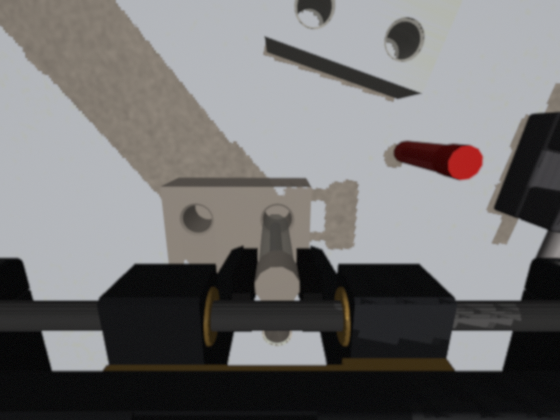

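Tube is over the hole at (277,215), as before; lower, release and go to the last tube.

```bash
python3 -m inch '[0,0,0,-0.3,0,0,0, 0,0,0,-0.3,0,0,0, 0,0,0,-0.3,0,0,0, 0,0,0,-0.2,0,0,0, 0,0,0,-0.15,0,0,0, 0,0,0,0,0,0,0, 0.45,0,0,0,0,0,0, 0.45,0,0,0,0,0,0]'
python3 -m inch '[0.45,0,0,0,0,0,0, 0.45,0,0,0.5,0,0,0, 0.45,0,0,1,0,0,0, 0.45,0,0,1,0,0,0, 0.45,0,0,1,0,0,0, 0.45,0,0,0,0,0,0]'
python3 -m inch '[0.45,-0.06,0.9,0,0,0,0, 0.45,0,0.9,0,0,0,0, 0.45,0,0.9,0,0,0,0, 0.45,0,0.9,0,0,0,0, 0.45,0,0.9,0,0,0,0, 0.45,0,0.68,0,0,0,0, 0.45,0,0,0,0,0,0, 0.45,0,0,0,0,0,0]'
python3 -m inch '[0.45,0,0,0,0,0,0]'
python3 -c "
from h import *
s=manip.state();print(s['position'],yaw(s))"
```

```text
t: 35.6
position: [0.5227, -0.2818, 0.0768]
tcp_rot: [0.626, 0.779, 0.0, 0.0]
force: [-0.2, -1.3, 0.8]
opening: 0.0347
grasp_force: 0.0
t: 36.2
position: [0.5251, -0.2837, 0.2221]
tcp_rot: [0.627, 0.779, 0.001, 0.005]
force: [-0.4, -1.1, 0.1]
opening: 0.0395
grasp_force: 0.0
t: 37.0
position: [0.5197, -0.0742, 0.2161]
tcp_rot: [0.626, 0.78, -0.0, -0.0]
force: [0.1, 0.7, -0.2]
opening: 0.0394
grasp_force: 0.0
t: 37.1
position: [0.5197, -0.0758, 0.2163]
tcp_rot: [0.627, 0.779, -0.0, 0.0]
force: [-0.6, -0.9, 0.1]
opening: 0.0394
grasp_force: 0.0
[ 0.51970273 -0.07582614  0.2162734 ] 12.321780454442022
```

```bash
python3 -m inch '[0.45,0,0.02,-1,0,0,0, 0.45,0,0,-1,0,0,0, 0.45,0,0,-0.8,0,0,0, 0.45,0,0,-0.5,0,0,0, 0.45,0,0,-0.3,0,0,0, 0.45,0,0,0,0,0,0, 0,0,0,0,0,0,0, 0,0,0,0,0,0,0]'
python3 -m inch '[0,0,0,0,0,0,0, 0,0,0,0,0,0,0, 0,0,0,0.3,0,0,0, 0,0,0,0.7,0,0,0, 0,0,0,1,0,0,0, 0,0,0,1,0,0,0, 0,0,0,0.5,0,0,0, 0,0,0,0,0,0,0]'
python3 -m inch '[0,-0.3,-0.9,0,0,0,0, 0,-0.3,-0.9,0,0,0,0, 0,-0.3,-0.9,0,0,0,0, 0,-0.3,-0.9,0,0,0,0, 0,-0.3,-0.9,0,0,0,0, 0,-0.05,-0.9,0,0,0,0, 0,0,-0.13,-0.5,0,0,0, 0,0,0,-1,0,0,0]'
python3 -m inch '[0,0,0,-0.65,0,0,0, 0,0,0,0,0,0,0, 0,0,0,0,0,0,0]'
python3 -c "
from h import *
s=manip.state();print(s['position'],yaw(s))
s,d=wrist('w6')"
```

```text
t: 37.9
position: [0.5209, -0.074, 0.0735]
tcp_rot: [0.627, 0.779, 0.001, 0.001]
force: [-0.1, 0.1, 0.9]
opening: 0.0258
grasp_force: 0.0
t: 38.7
position: [0.5217, -0.0738, 0.2158]
tcp_rot: [0.626, 0.779, 0.002, 0.002]
force: [0.7, 0.9, -0.3]
opening: 0.0211
grasp_force: 30.0
t: 39.5
position: [0.4587, -0.2977, 0.1532]
tcp_rot: [0.628, 0.778, 0.0, 0.003]
force: [0.7, 0.5, -0.8]
opening: 0.021
grasp_force: 30.0
t: 39.8
position: [0.4574, -0.2947, 0.1262]
tcp_rot: [0.627, 0.779, -0.0, -0.001]
force: [0.9, -0.1, -0.4]
opening: 0.0209
grasp_force: 30.0
[ 0.45739133 -0.29470076  0.12622737] 12.409754594747502
```

View pics/w6.png

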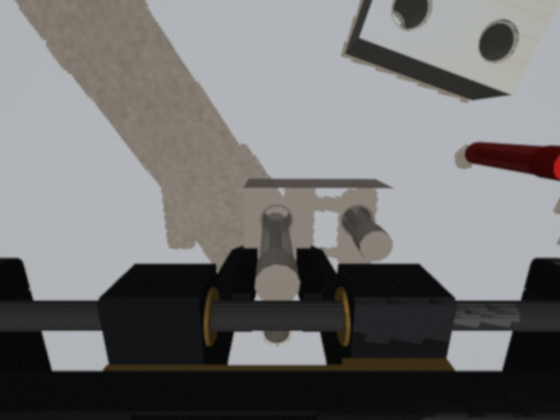

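Tube over its hole (277,215), the earlier one seated at (370,240). Lower, release, lift and check.

```bash
python3 -m inch '[0,0,-0.03,-0.3,0,0,0, 0,0,0,-0.3,0,0,0, 0,0,0,-0.3,0,0,0, 0,0,0,-0.2,0,0,0, 0,0,0,-0.15,0,0,0, 0,0,0,0,0,0,0, 0.45,0,0,0,0,0,0, 0.45,0,0,0,0,0,0]'
python3 -m inch '[0.45,0,0,0,0,0,0, 0.45,0,0,0.5,0,0,0, 0.45,0,0,1,0,0,0, 0.45,0,0,1,0,0,0, 0.45,0,0,1,0,0,0, 0.45,0,0,1,0,0,0, 0.45,0,0,0,0,0,0]'
python3 -m inch '[0.45,0.3,-1,0,0,0,0, 0.45,0.3,-1,0,0,0,0, 0.45,0.3,-0.7,0,0,0,0, 0.45,0,0,0,0,0,0, 0.45,0,0,0,0,0,0, 0.45,0,0,0,0,0,0]'
python3 -c "
from h import *
boxes()
s,d=wrist('w7');print(s['position'],yaw(s))
P=cloud(d);z=P[...,2];ok=d['depth']>0
for c in comps(P,ok&(z>.07)&(z<.13),60):print(c)
t=manip.get_image('top');cv2.imwrite('pics/top3.png',t['frame'])
P=cloud(t);z=P[...,2]
for a,b in((.066,.09),):
  for c in comps(P,(z>a)&(z<b)&(P[...,1]>-.02)&(P[...,0]<.66),60):print(c)"
```

```text
t: 40.65
position: [0.4582, -0.2962, 0.0767]
tcp_rot: [0.626, 0.779, 0.0, 0.0]
force: [0.8, -0.7, 0.3]
opening: 0.0348
grasp_force: 0.0
t: 41.35
position: [0.4603, -0.298, 0.2617]
tcp_rot: [0.627, 0.779, 0.001, 0.005]
force: [0.3, -0.3, -1.2]
opening: 0.0396
grasp_force: 0.0
t: 41.95
position: [0.4937, -0.4026, 0.2558]
tcp_rot: [0.626, 0.78, 0.0, -0.001]
force: [0.2, 0.3, -0.4]
opening: 0.0399
grasp_force: 0.0
bin [578.5  97.3] [140. 140.] 81.3
tray [482.2 325.4] [183. 130.] 85.1
[ 0.49385692 -0.40248969  0.25604652] 12.485411941034634
(array([451.,  29.]), array([ 623.3, -207.7]), 22.9, 0.0915)
(array([262.,  85.]), array([ 456.1, -296.6]), 21.8, 0.0969)
(array([329.,  87.]), array([ 520.7, -283.3]), 21.8, 0.0969)
(array([326., 141.]), array([ 532.3, -334.4]), 21.6, 0.0969)
(array([229., 223.]), array([577.,  99.]), 195.1, 0.0716)
(array([119., 269.]), array([480.3, 323.5]), 34.3, 0.0778)
```

View pics/top3.png

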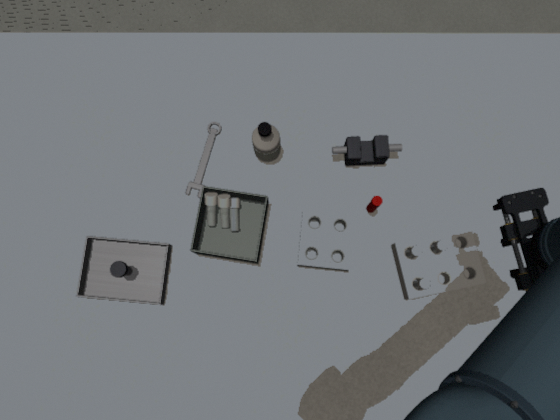

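The top view shows three vials in the bin, which was knocked about 22 mm: they have tipped over but lie inside, at (211,210), (225,211) and (235,214). The pin is in the tray at (119,270). Three tubes are in the rack with tops at 97 mm (fully down), the carrier is empty, and the bystanders and the red tube have not moved.

```bash
python3 -c "
from plant import manip
print(manip.job_done())"
```

```text
the job is handed in; nothing more can be done
None
```

I've handed the job in, with no verdict returned: my last camera check showed all three vials in the bin (tipped over when it was knocked about 22 mm, but inside), the one pin in the tray, and the three fresh tubes fully down in the rack, with the bottle, wrench, grip and red look-alike unmoved.

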